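# Pack the arm-joint kit into its foam holders

## Robot

A 7-joint arm with a two-finger parallel gripper is mounted at the origin on the work surface. World frame = base frame: x ahead of the robot, y to its left, z up, the work surface at z = 0. Lengths are in m, angles in rad, forces in N, time in s.
With the tool pointing down it reaches from about 0.35 to 0.9 m from the base axis. Payload 8.1 kg.
Tool frame: the origin (TCP) lies midway between the tips of the shut fingers; the grasp point (between the pads) lies 19 mm behind it; z points along the fingers, y is the direction in which the jaws open and shut (so a half turn about z gives the same grasp; the last joint's range is limited). The gripper opens to 92 mm and grips with 3 to 60 N. Pads are 19 mm wide; open, the fingers measure 130 mm over their backs; the gripper's body (75 mm by 190 mm) begins 47 mm behind the grasp point.
Start: joints at [-1.226, 0.434, 0.025, 1.573, -0.012, 1.134, -0.075], TCP at [0.271, 0.563, 0.227] pointing down, gripper open.
Joint ranges: [-2.62, 2.62], [-0.44, 2.09], [-1.27, 1.32], [0.08, 2.57], [-1.32, 4.46], [0.12, 2], [-2.74, 2.74]. Speed limits (rad/s): [2.22, 2.22, 3.01, 3.01, 3.14, 3.14, 3.14].

## Interface

Orientations are given as a unit quaternion [w, x, y, z].
In Python, from workcell import r, eyes, workorder, nets gives the robot as it stands. The module is installed in compiled form; this text tells all that it offers.
- The arm moves only by the tool arm_command, never from a script. Its argument "plan" is one flat list of numbers, 5 for each row, row after row: the shift along the tool's x, y, z in mm, then the turn about the tool's z in rad, then the closure, from 0 (fully open) to 1 (shut). A call has 1 to 12 rows; each row is the pose to reach, as a shift and turn from the pose commanded when the call began, along the tool's axes at that moment; what a row does not reach only later rows make up. A row lasts 1/8 s, in which the tool goes at most 62.5 mm and 10.7 degrees, less where a joint would pass 70% of its speed; a pose out of reach is approached as far as the arm can. A call with a gripper value outside its range is refused whole. The fingers move at their own pace and stop on an object; "squeeze" is the grip in N (left out, the last holds). Time passes only in rows, so rows that repeat a pose let the fingers close. It gives the time, the measured TCP pose, the force and the opening at its end, in the units of the state.
- r.get_obs(): the state, without advancing time (a new reading comes with each control period).
- eyes.capture(name): name is "side" or "top"; returns the picture (420x560x3 uint8, blue, green, red); there is no depth.
- eyes.camera_model(name): a dict with "camera_matrix" (3x3 intrinsics, pixels), "dist" ([k1, k2, p1, p2, k3] as OpenCV has them; the pictures are not rectified), "rvec" (rotation vector, rad) and "tvec" (3), from world to camera coordinates, as OpenCV has them. Camera axes: x right, y down, z forward; pixel columns grow to the right and rows downward; lengths in m; the calibration is good to about 2 mm. A picture is of the moment at which its call begins. camera_model takes no time and is no camera call.
- workorder.sign_off(): hands the job in, once; it reports no verdict.
Trained networks look in the newest picture that a camera, given by its name, has taken for a name from the list of things; names that differ only in an ending like _2 or _b are one class to them, and where a whole thing is asked for, a point or a joint stands for the part that bears it (a point fixed in the world has none). Each returns a list of dicts, best first, with "conf" (0 to 1); they miss things now and then, are a little off and sometimes report something else, mostly with a low value. They report only what shows in the picture. A call takes as long as a camera call.
- nets.boxes_of(camera, target): "uv" ([column, row] in pixels, amid what is visible of it).
- nets.regions_of(camera, target): "region" (420x560 bool, what is visible of it) and "uv" ([column, row] in pixels, amid what is visible of it).
- nets.place_of(camera, target): "uv" ([column, row] in pixels: a listed point, or the origin of a listed thing).
The state is a dict: "time": time; "qpos": joint angles; "dq": joint speeds; "tau": joint torques, N m; "ee_pos": TCP position; "tcp_rot": TCP orientation; "force": force on the tool from outside, world axes, zero at the start; "moment": the same for the moment, N m; "gripper_width": finger opening in m.
Only numpy, scipy, OpenCV 4.12 (cv2) and the standard library are available. Lean on these libraries where they do the work, as an engineer would, in place of code of your own. Each camera call takes 0.05 s, during which the arm holds its last target.

## Task

Pack the kit for the next robot joint: put the battery pack, the joint motor, the servo and the shaft coupling each into the black foam holder whose yellow pocket is cut to its shape and size, upright as it stands now and lying fully down on the pocket's floor. Set them down, do not drop them. Leave the tape roll and the amber jar where they are, and let go of everything at the end.

Things in the scene. Friction and masses are not known exactly. Their poses are not given: they have to be found in the camera images.
- battery: Battery pack: blue block with black ends and a white patch on top, 100 mm long (its x) x 36 mm wide (its y) x 30 mm high, about 0.28 kg, lying flat. Origin: centre of its underside; z up. Either end may lead.
- motor: Joint motor: upright dark steel drum with an orange band round it and a bright metal top, 58 mm diameter, 40 mm high, about 0.32 kg. Origin: centre of its underside; z up.
- servo: Servo: black upright block 54 mm long (its x) x 28 mm wide (its y) x 38 mm high, standing on its base; thin ears 26 to 30 mm up stick out 5 mm at each end in x; a white round disc on top (22 mm across, 4 mm high, 13 mm from the middle towards +x), overall height 42 mm. About 0.1 kg. Origin: centre of its underside; z up. Either end may lead.
- coupling: Shaft coupling: small upright red cylinder with a steel band and a dark bore in its top, 34 mm diameter, 34 mm high, about 0.1 kg. Origin: centre of its underside; z up.
- holder_battery: Fixed black foam holder for the battery: a flat slab 68 mm (its x) x 136 mm (its y), 14 mm thick, lying on the bench, with one rectangular pocket 52 mm (its x) x 116 mm (its y) in its middle, 8 mm deep, its floor bright yellow and 6 mm above the bench. Origin: centre of the slab's underside, so below the pocket's centre; z up; the long side of the pocket is along y, so the battery's x lies along this y.
- holder_motor: Fixed black foam holder for the motor: a flat slab 94 x 94 mm, 14 mm thick, lying on the bench, with one round pocket 74 mm across in its middle, 8 mm deep, its floor bright yellow and 6 mm above the bench. Origin: centre of the slab's underside, so below the pocket's centre; z up.
- holder_servo: Fixed black foam holder for the servo: a flat slab 64 mm (its x) x 92 mm (its y), 14 mm thick, lying on the bench, with one rectangular pocket 44 mm (its x) x 72 mm (its y) in its middle, 8 mm deep, its floor bright yellow and 6 mm above the bench. Origin: centre of the slab's underside, so below the pocket's centre; z up; the long side of the pocket is along y, so the servo's x lies along this y.
- holder_coupling: Fixed black foam holder for the coupling: a flat slab 70 x 70 mm, 14 mm thick, lying on the bench, with one round pocket 50 mm across in its middle, 8 mm deep, its floor bright yellow and 6 mm above the bench. Origin: centre of the slab's underside, so below the pocket's centre; z up.
- tape: Bystander: roll of green tape lying flat, 62 mm outside diameter, 24 mm high, standing among the parts. Origin: centre of its underside.
- jar: Bystander: closed amber jar with a grey cap, 48 mm diameter, 45 mm high, standing among the parts. Origin: centre of its underside.

How it is judged:
At the end, for the whole second after the job is handed in: Each of the four parts stands upright (within 0.1 rad) on the floor of its own holder's pocket: its origin within 13 mm of the holder's centre in plan and 3 to 8.5 mm above the holder's underside (the pocket floor is at 6 mm), at rest and untouched by the fingers (horizontal distance between battery and holder_battery below 0.013 m and z of battery in the frame of holder_battery between 0.003 and 0.0085 m and angle between each of battery, motor, servo, coupling's own z axis and vertical below 0.1 rad and linear speed of each of battery, motor, servo, coupling below 0.02 m/s and contact force between each of battery, motor, servo, coupling and the fingers below 0.05 N and horizontal distance between motor and holder_motor below 0.013 m and z of motor in the frame of holder_motor between 0.003 and 0.0085 m and horizontal distance between servo and holder_servo below 0.013 m and z of servo in the frame of holder_servo between 0.003 and 0.0085 m and horizontal distance between coupling and holder_coupling below 0.013 m and z of coupling in the frame of holder_coupling between 0.003 and 0.0085 m).
It fails at once if the tape roll was pushed more than 30 mm from its place (distance of tape from where it was at the start of the episode above 0.03 m).
It fails at once if the jar was pushed more than 30 mm from its place (distance of jar from where it was at the start of the episode above 0.03 m).
It fails at once if a part was dropped or driven hard into its holder (contact force between battery and holder_battery above 40 N or contact force between motor and holder_motor above 40 N or contact force between servo and holder_servo above 40 N or contact force between coupling and holder_coupling above 40 N).
It also fails if it takes over 102 s, if anything falls off the work surface, if the arm or the gripper's body presses on something with over 40 N, if the wrist force passes 120 N, or if a joint passes its speed limit or range.

## Working session

There is one attempt and no reset: what is moved stays moved. The work goes in short steps, Python scripts to look and compute and a tool call to move; the robot and the scene stay as the last step left them, time stands still between calls to the robot, and variables do not carry over. Pictures are saved under pics/ and viewed, and the job is handed in when it is done.

Besides the shell and the picture viewer there is one more tool, called after "Call:" as name(argument=value, ...) on one line, values as JSON. arm_command: Moves the arm, as the interface text tells. Its arguments: {"type":"object","properties":{"plan":{"type":"array"},"squeeze":{"type":"number"}},"required":["plan"]}

```bash
mkdir -p pics; ls; python3 - <<'E'
from workcell import r, eyes, workorder, nets
import cv2
o=r.get_obs(); print(o)
for n in("top","side"):
    im=eyes.capture(n); cv2.imwrite(f"pics/{n}0.png",im)
    print(n,eyes.camera_model(n))
E
```

```text
pics
{'time': 0.0, 'qpos': array([-1.22558464,  0.43522135,  0.02498897,  1.57411653, -0.01161292,
        1.13399297, -0.07508271]), 'dq': array([ 0.00093218,  0.00088254,  0.00056927, -0.00019234, -0.0009295 ,
       -0.00225611, -0.00252914]), 'tau': array([-3.44820037e-04, -6.67861247e+01,  9.84820314e-01, -3.14458144e+01,
       -6.05315901e-02,  4.32279613e-02,  1.39234121e-04]), 'ee_pos': array([0.27045257, 0.56287563, 0.22593866]), 'tcp_rot': array([-1.08204962e-04,  2.22075022e-01,  9.75029256e-01, -7.89082502e-04]), 'force': array([-0.89299055,  0.15623464,  0.21975133]), 'moment': array([-0.03270444, -0.01713426,  0.03244237]), 'gripper_width': 0.09188415725283694}
top {'camera_matrix': array([[411.24688606,   0.        , 283.8860874 ],
       [  0.        , 411.24688606, 212.32258852],
       [  0.        ,   0.        ,   1.        ]]), 'dist': array([0.03954568, 0.        , 0.        , 0.        , 0.        ]), 'rvec': array([ 2.14936933, -2.18944487,  0.10330541]), 'tvec': array([0.00291442, 0.55942844, 0.83220569])}
side {'camera_matrix': array([[470.92898195,   0.        , 276.97456151],
       [  0.        , 470.92898195, 209.39354682],
       [  0.        ,   0.        ,   1.        ]]), 'dist': array([-0.03182574,  0.        ,  0.        ,  0.        ,  0.        ]), 'rvec': array([ 2.16723111, -0.6469945 ,  0.33819701]), 'tvec': array([-0.4403659 ,  0.20188802,  0.87023387])}
```

View pics/top0.png

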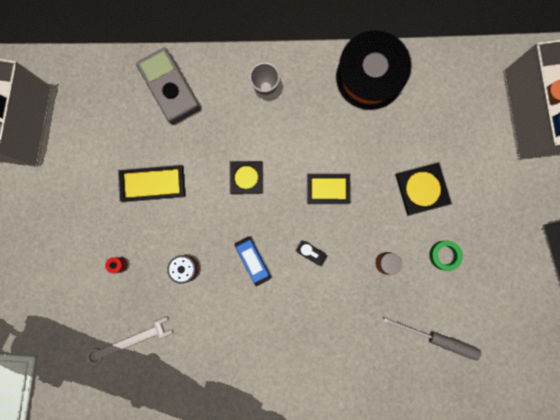

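View pics/side0.png

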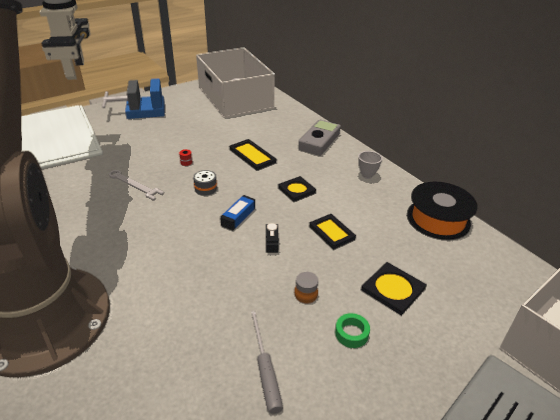

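```bash
cat > h.py <<'E'
import numpy as np, cv2
from workcell import r, eyes, workorder, nets
from scipy.optimize import minimize
CM={n:eyes.camera_model(n) for n in("top","side")}
def proj(n,P):
    c=CM[n]; return cv2.projectPoints(np.asarray(P,float).reshape(-1,1,3),c["rvec"],c["tvec"],c["camera_matrix"],c["dist"])[0].reshape(-1,2)
def back(n,uv,z):
    c=CM[n]; u=cv2.undistortPoints(np.array(uv,float).reshape(-1,1,2),c["camera_matrix"],c["dist"]).reshape(-1,2)
    R=cv2.Rodrigues(c["rvec"])[0]; C=-R.T@c["tvec"]; d=np.c_[u,np.ones(len(u))]@R
    return C+d*((z-C[2])/d[:,2])[:,None]
def box(lx,ly,z0,z1): return np.array([[sx*lx/2,sy*ly/2,z] for sx in(-1,1) for sy in(-1,1) for z in(z0,z1)])
def cyl(d,z1,z0=0):
    a=np.linspace(0,2*np.pi,40,endpoint=False); return np.array([[d/2*np.cos(t),d/2*np.sin(t),z] for t in a for z in(z0,z1)])
def disc(x,d,z): return cyl(d,z,z-.004)+[x,0,0]
M={"battery":[box(.1,.036,0,.03)],"motor":[cyl(.058,.04)],"servo":[box(.054,.028,0,.038),box(.064,.028,.026,.03),disc(.013,.022,.042)],"coupling":[cyl(.034,.034)],
"holder_battery":[box(.068,.136,0,.014)],"holder_motor":[box(.094,.094,0,.014)],"holder_servo":[box(.064,.092,0,.014)],"holder_coupling":[box(.07,.07,0,.014)],
"tape":[cyl(.062,.024)],"jar":[cyl(.048,.045)]}
S=8
def sil(n,name,p,roi,z=0):
    x,y,t=p;Rz=np.array([[np.cos(t),-np.sin(t),0],[np.sin(t),np.cos(t),0],[0,0,1]])
    m=np.zeros((roi[3]*S,roi[2]*S),np.uint8)
    for V in M[name]:
        q=proj(n,V@Rz.T+[x,y,z]); q=(q+.5-[roi[0],roi[1]])*S
        cv2.fillConvexPoly(m,cv2.convexHull(np.round(q).astype(np.int32)),1)
    return m
def fit(name,regs,z=0,p0=None):
    """regs {cam:bool region}; max IoU"""
    data=[]
    for n,g in regs.items():
        g=g.astype(np.uint8)
        if name=="tape" or name.startswith("holder"):
            cs=cv2.findContours(g,cv2.RETR_EXTERNAL,cv2.CHAIN_APPROX_NONE)[0]; g=g.copy(); cv2.drawContours(g,cs,-1,1,-1)
        x,y,w,h=cv2.boundingRect(g); roi=(x-8,y-8,w+16,h+16)
        sub=g[max(0,roi[1]):roi[1]+roi[3],max(0,roi[0]):roi[0]+roi[2]]
        roi=(max(0,roi[0]),max(0,roi[1]),sub.shape[1],sub.shape[0])
        data.append((n,roi,np.kron(sub,np.ones((S,S),np.uint8))))
    def cost(p):
        c=0
        for n,roi,G in data:
            m=sil(n,name,p,roi,z); c+=1-(m&G).sum()/max(1,(m|G).sum())
        return c/len(data)
    if p0 is None:
        n0=list(regs)[0]; v,u=np.nonzero(regs[n0]); p0=np.r_[back(n0,[[u.mean(),v.mean()]],.015)[0,:2],0]
    best=None
    for t in np.arange(0,2*np.pi,np.pi/4) if "battery" in name or "servo" in name else np.arange(0,np.pi/2,np.pi/6):
        s=np.array([[0,0,0],[.006,0,0],[0,.006,0],[0,0,.3]])+[p0[0],p0[1],t]
        q=minimize(cost,s[0],method="Nelder-Mead",options=dict(initial_simplex=s,xatol=1e-4,fatol=1e-5))
        if best is None or q.fun<best.fun: best=q
    return best.x,1-best.fun
E
cat > a.py <<'E'
from h import *
for n in("top","side"): eyes.capture(n)
out={}
for name in M:
    regs={};info=[]
    for n in("top","side"):
        L=nets.regions_of(n,name)
        info.append((n,[(np.round(l["uv"]).tolist(),round(l["conf"],2),int(l["region"].sum())) for l in L[:2]]))
        if L: regs[n]=L[0]["region"]
    print(name,info)
    for k in(["top"],["side"],["top","side"]):
        if all(q in regs for q in k):
            p,s=fit(name,{q:regs[q] for q in k}); print("   ",k,np.round(p,4),round(s,3)); out[name]=p
    np.savez(f"reg_{name}.npz",**regs)
print(r.get_obs()["time"]); np.savez("poses.npz",**out)
E
python3 a.py
```

```text
battery [('top', [([251.0, 260.0], 0.79, 847)]), ('side', [([205.0, 181.0], 0.65, 502), ([239.0, 215.0], 0.63, 683)])]
    ['top'] [0.4596 0.0617 3.6186] 0.932
    ['side'] [0.4516 0.2152 1.3844] 0.651
    ['top', 'side'] [0.4596 0.0617 3.6186] 0.466
motor [('top', [([182.0, 270.0], 0.62, 778)]), ('side', [([205.0, 182.0], 0.97, 510), ([332.0, 230.0], 0.16, 968)])]
    ['top'] [0.4468 0.2052 0.3428] 0.968
    ['side'] [0.4476 0.2023 1.032 ] 0.925
    ['top', 'side'] [0.4472 0.2047 0.6323] 0.93
servo [('top', [([310.0, 255.0], 0.63, 389)]), ('side', [([272.0, 237.0], 0.69, 374)])]
    ['top'] [ 0.4744 -0.0611  1.0385] 0.887
    ['side'] [ 0.4728 -0.0608  4.1419] 0.959
    ['top', 'side'] [ 0.4728 -0.0608  4.1446] 0.906
coupling [('top', [([117.0, 265.0], 0.57, 290)]), ('side', [([189.0, 160.0], 0.47, 178)])]
    ['top'] [0.458  0.3441 1.1284] 0.884
    ['side'] [0.4586 0.3411 0.6799] 0.849
    ['top', 'side'] [0.4587 0.3428 0.7945] 0.861
holder_battery [('top', [([150.0, 184.0], 0.59, 2134), ([424.0, 188.0], 0.58, 2029)]), ('side', [([251.0, 155.0], 0.74, 766)])]
    ['top'] [0.6293 0
[... 670 characters left out ...]
([248.0, 177.0], 0.71, 1165)]), ('side', [([300.0, 188.0], 0.88, 593)])]
    ['top'] [ 0.6396  0.0758 -0.0432] 0.921
    ['side'] [ 0.6365  0.0726 -0.01  ] 0.946
    ['top', 'side'] [ 0.6375  0.074  -0.0063] 0.916
tape [('top', [([451.0, 250.0], 0.9, 573)]), ('side', [([350.0, 328.0], 0.79, 850), ([186.0, 160.0], 0.41, 210)])]
    ['top'] [ 0.4652 -0.3433  1.2682] 0.945
    ['side'] [ 0.4628 -0.3422  0.6821] 0.939
    ['top', 'side'] [ 0.4641 -0.3423  0.1408] 0.928
jar [('top', [([389.0, 266.0], 0.91, 462)]), ('side', [([307.0, 288.0], 0.95, 684)])]
    ['top'] [ 0.4509 -0.2192  0.1681] 0.828
    ['side'] [ 0.45   -0.2202  1.0391] 0.906
    ['top', 'side'] [ 0.4501 -0.22    1.1033] 0.865
1.2
```

```bash
cat > b.py <<'E'
from h import *
P=dict(np.load("poses.npz"))
side=eyes.capture("side");L=nets.regions_of("side","battery")
g=[l["region"] for l in L if abs(l["uv"][0]-239)<12]
rt=np.load("reg_battery.npz")["top"]
if g:
    for k in({"side":g[0]},{"top":rt,"side":g[0]}):
        p,s=fit("battery",k,p0=P["battery"]);print(p,s)
    P["battery"]=p; np.savez("poses.npz",**P)
for n in("top","side"):
    im=cv2.resize(eyes.capture(n),None,fx=3,fy=3,interpolation=cv2.INTER_CUBIC)
    for k,p in P.items():
        c,s=np.cos(p[2]),np.sin(p[2]);R=np.array([[c,-s,0],[s,c,0],[0,0,1]])
        for V in M[k]:
            q=np.round((proj(n,V@R.T+[p[0],p[1],0])+.5)*3).astype(np.int32)
            cv2.polylines(im,[cv2.convexHull(q)],True,(255,0,255),1)
    cv2.imwrite(f"pics/ov_{n}.png",(im[440:900,290:1090+330][:, :] if n=="top" else im[400:1050,480:1280])[:600])
E
python3 b.py; python3 -c "
import cv2;a=cv2.imread('pics/ov_top.png');print(a.shape);cv2.imwrite('pics/ov_top.png',cv2.resize(a,None,fx=.7,fy=.7,interpolation=cv2.INTER_AREA))"
```

```text
[0.45900191 0.06291922 3.63559594] 0.8868759088705769
[0.45963504 0.06178634 0.4817512 ] 0.9048297151873848
(460, 1130, 3)
```

View pics/ov_top.png

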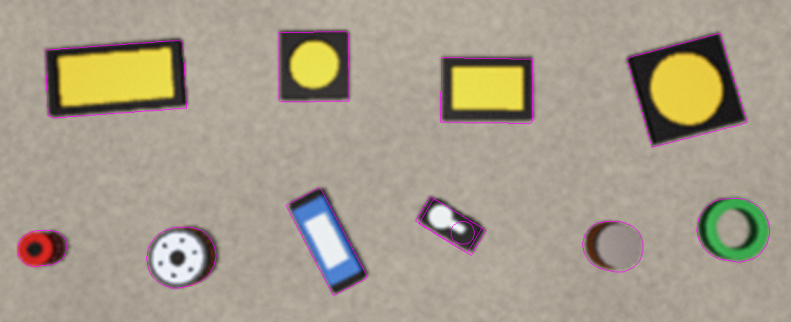

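View pics/ov_side.png

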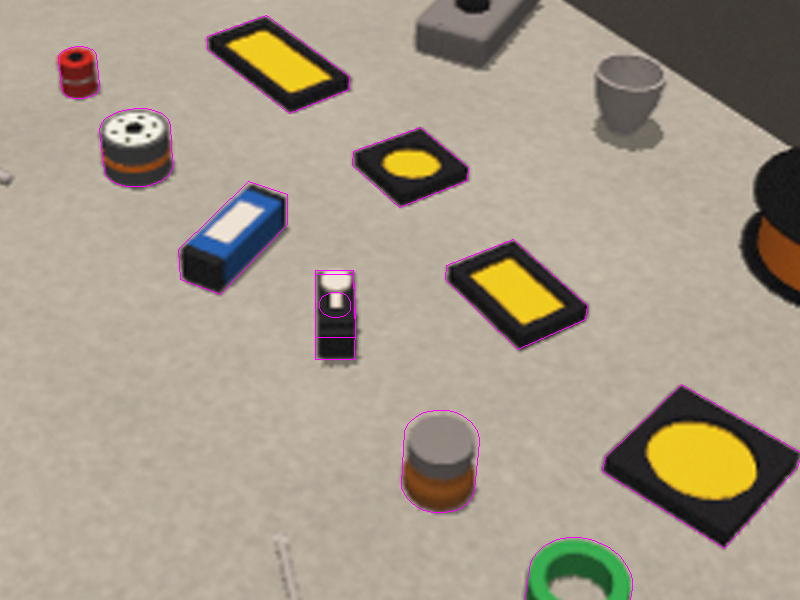

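```bash
cat > g.py <<'E'
import sys
from h import *
from scipy.spatial.transform import Rotation as Rn
def go(*T):
    o=r.get_obs();q=o["tcp_rot"];R=Rn.from_quat([q[1],q[2],q[3],q[0]]).as_matrix()
    j=np.arctan2(R[1,1],R[0,1])
    print("t",round(o["time"],2),"pos",np.round(o["ee_pos"],4),"jaw",round(j,3),"tilt",round(np.degrees(np.arccos(-R[2,2])),2),"F",np.round(o["force"],1),"w",round(o["gripper_width"],4),"q7",round(o["qpos"][6],2))
    for x,y,z,t in T:
        d=R.T@(np.array([x,y,z])-o["ee_pos"])*1000; print(np.round(d,1),"turn",round(-(((t-j)+np.pi)%(2*np.pi)-np.pi),3))
if __name__=="__main__":
    a=[float(v) for v in sys.argv[1:]]; go(*[a[i:i+4] for i in range(0,len(a),4)])
E
python3 g.py .4587 .3428 .12 .5  .4587 .3428 .013 .5
```

```text
t 1.4 pos [0.2706 0.5634 0.2267] jaw 1.123 tilt 0.0 F [ 0.3  0.1 -0.7] w 0.0916 q7 -0.08
[-265.  -117.4  106.7] turn 0.623
[-265.  -117.4  213.7] turn 0.623
```

Call:
arm_command(plan=[-30,-13,12,0.08,0,-70,-31,28,0.18,0,-115,-51,46,0.28,0,-160,-71,64,0.38,0,-205,-91,82,0.48,0,-240,-106,96,0.58,0,-258,-114,104,0.62,0,-265,-117,107,0.62,0,-265,-117,107,0.62,0], squeeze=20)

```text
time: 2.52
ee_pos: [0.4583, 0.3442, 0.1199]
tcp_rot: [-0.0, 0.508, 0.861, 0.0]
force: [0.0, 0.6, 0.1]
gripper_width: 0.0916
```

```bash
python3 g.py .4587 .3428 .12 .5  .4587 .3428 .013 .5; python3 -c "
from h import *
cv2.imwrite('pics/c1.png',eyes.capture('top')[150:330,40:240].repeat(3,0).repeat(3,1));cv2.imwrite('pics/c1s.png',eyes.capture('side')[60:260,100:300].repeat(3,0).repeat(3,1))"
```

```text
t 2.52 pos [0.4583 0.3442 0.1199] jaw 0.505 tilt 0.04 F [0.  0.6 0.1] w 0.0916 q7 -0.12
[-1.4 -0.4 -0.1] turn 0.005
[ -1.5  -0.4 106.9] turn 0.005
```

Call:
arm_command(plan=[-1,0,20,0,0,-1,0,45,0,0,-1,0,70,0,0,-1,0,90,0,0,-1,0,102,0,0,-1,0,107,0,0,-1,0,107,0,0,-1,0,107,0,1,-1,0,107,0,1,-1,0,107,0,1,-1,0,107,0,1,-1,0,107,0,1])

```text
time: 4.12
ee_pos: [0.4593, 0.3423, 0.0128]
tcp_rot: [-0.0, 0.509, 0.861, 0.0]
force: [-0.2, 0.2, -0.2]
gripper_width: 0.0466
```

```bash
python3 g.py; python3 -c "
from h import *
cv2.imwrite('pics/c2s.png',eyes.capture('side')[60:260,100:300].repeat(3,0).repeat(3,1))"
```

```text
t 4.12 pos [0.4593 0.3423 0.0128] jaw 0.503 tilt 0.0 F [-0.2  0.2 -0.2] w 0.0466 q7 -0.08
```

View pics/c2s.png

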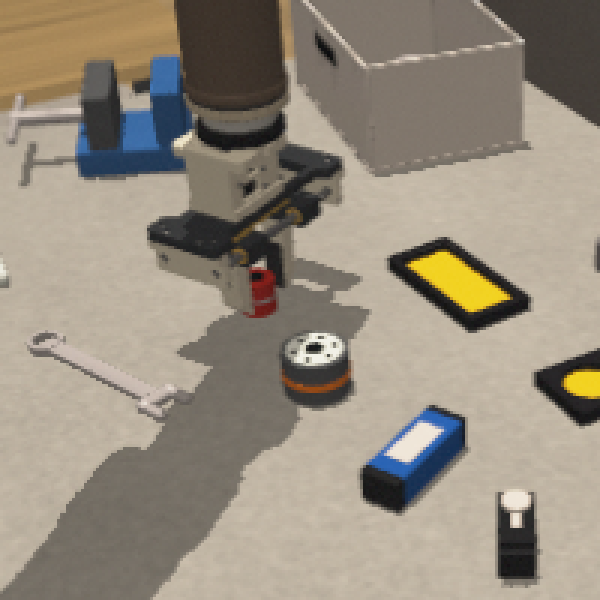

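The fingers straddle the red coupling (about (260,290) in the enlarged crop). They are still closing, with 46.6 mm open against a 34 mm part.

Call:
arm_command(plan=[0,0,0,0,1,0,0,0,0,1,0,0,0,0,1,0,0,0,0,1,0,0,0,0,1])

```text
time: 4.8
ee_pos: [0.4593, 0.3423, 0.0127]
tcp_rot: [0.0, 0.509, 0.861, 0.0]
force: [-0.6, -0.1, -0.5]
gripper_width: 0.0334
```

```bash
python3 g.py
```

```text
t 4.8 pos [0.4593 0.3423 0.0127] jaw 0.503 tilt 0.0 F [-0.6 -0.1 -0.5] w 0.0334 q7 -0.08
```

```bash
python3 g.py .4593 .3423 .12 .5 .6375 .074 .12 .5 .6375 .074 .018 .5
```

```text
t 4.8 pos [0.4593 0.3423 0.0127] jaw 0.503 tilt 0.0 F [-0.6 -0.1 -0.5] w 0.0334 q7 -0.08
[   0.    -0.  -107.3] turn 0.003
[-321.    26.8 -107.3] turn 0.003
[-321.    26.8   -5.3] turn 0.003
```

Call:
arm_command(plan=[0,0,-20,0,1,0,0,-55,0,1,-15,1,-90,0,1,-50,4,-107,0,1,-95,8,-107,0,1,-140,12,-107,0,1,-185,15,-107,0,1,-230,19,-107,0,1,-275,23,-107,0,1,-305,26,-107,0,1,-321,27,-107,0,1,-321,27,-107,0,1])

```text
time: 6.3
ee_pos: [0.6377, 0.0733, 0.1195]
tcp_rot: [-0.0, 0.51, 0.86, -0.0]
force: [-0.6, 1.2, -2.1]
gripper_width: 0.0337
```

```bash
python3 g.py .6375 .074 .12 .5 .6375 .074 .018 .5;python3 -c "
from h import *
cv2.imwrite('pics/c3s.png',eyes.capture('side')[60:260,200:400].repeat(3,0).repeat(3,1))"
```

```text
t 6.3 pos [0.6377 0.0733 0.1195] jaw 0.501 tilt 0.03 F [-0.6  1.2 -2.1] w 0.0337 q7 0.44
[ 0.7  0.2 -0.5] turn 0.001
[  0.7   0.2 101.5] turn 0.001
```

View pics/c3s.png

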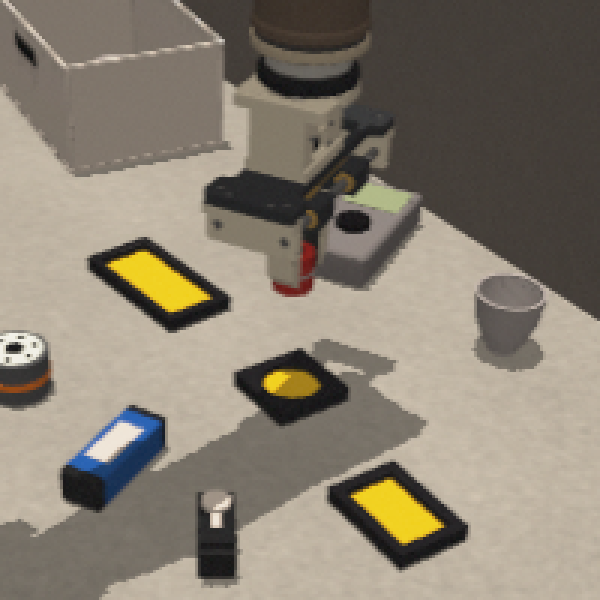

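Call:
arm_command(plan=[0,0,15,0,1,0,0,40,0,1,0,0,65,0,1,0,0,82,0,1,0,0,92,0,1,0,0,96,0,1,0,0,98,0,1,0,0,99,0,1,0,0,100,0,1,0,0,100.5,0,1,0,0,101,0,1,0,0,101,0,1])

```text
time: 7.85
ee_pos: [0.6377, 0.0741, 0.0188]
tcp_rot: [0.0, 0.509, 0.861, 0.0]
force: [0.8, -0.6, -1.1]
gripper_width: 0.0334
```

```bash
python3 g.py .6375 .074 .018 .5;python3 -c "
from h import *
cv2.imwrite('pics/c4s.png',eyes.capture('side')[110:260,220:370].repeat(4,0).repeat(4,1))"
```

```text
t 7.85 pos [0.6377 0.0741 0.0188] jaw 0.503 tilt 0.01 F [ 0.8 -0.6 -1.1] w 0.0334 q7 0.47
[ 0.1 -0.2  0.8] turn 0.003
```

View pics/c4s.png

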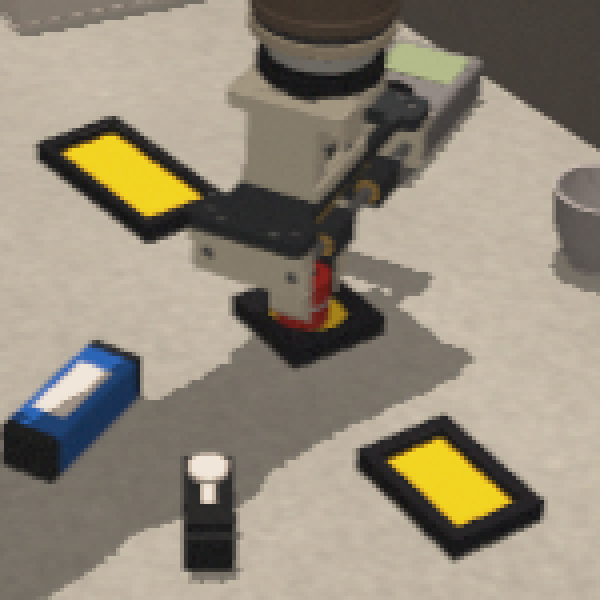

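Call:
arm_command(plan=[0,0,0.4,0,1,0,0,0.6,0,1,0,0,0.6,0,0,0,0,0.6,0,0,0,0,0.6,0,0,0,0,0.6,0,0,0,0,-10,0,0,0,0,-35,0,0,0,0,-65,0,0,0,0,-90,0,0,0,0,-101,0,0,0,0,-101,0,0])

```text
time: 9.4
ee_pos: [0.6381, 0.0741, 0.1205]
tcp_rot: [0.001, 0.509, 0.861, 0.001]
force: [-0.1, 0.3, -0.1]
gripper_width: 0.0924
```

```bash
python3 g.py  .4472 .2047 .12 0 .4472 .2047 .013 0;python3 -c "
from h import *
cv2.imwrite('pics/c5s.png',eyes.capture('side')[110:260,220:370].repeat(4,0).repeat(4,1))"
```

```text
t 9.4 pos [0.6381 0.0741 0.1205] jaw 0.503 tilt 0.08 F [-0.1  0.3 -0.1] w 0.0924 q7 0.44
[ 206.4 -104.3    0.3] turn 0.503
[ 206.5 -104.5  107.3] turn 0.503
```

View pics/c5s.png

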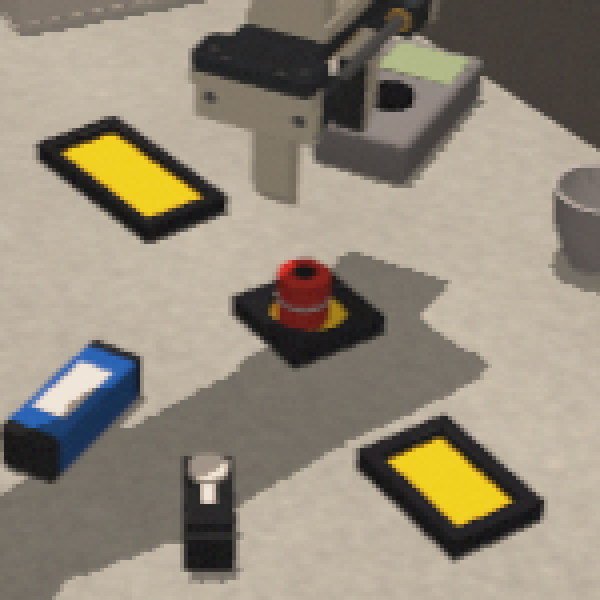

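Call:
arm_command(plan=[20,-10,0,0.05,0,55,-28,0,0.15,0,92,-47,0,0.25,0,130,-66,0,0.35,0,165,-83,0,0.42,0,190,-96,0,0.48,0,203,-103,0,0.5,0,206,-104,0,0.5,0,206,-104,0,0.5,0])

```text
time: 10.58
ee_pos: [0.4474, 0.204, 0.1193]
tcp_rot: [0.0, 0.706, 0.708, -0.0]
force: [0.5, -1.5, -1.2]
gripper_width: 0.0919
```

```bash
python3 g.py .4472 .2047 .013 0
```

```text
t 10.57 pos [0.4474 0.204  0.1193] jaw 0.003 tilt 0.04 F [ 0.5 -1.5 -1.2] w 0.0919 q7 -0.35
[  0.7  -0.2 106.3] turn 0.003
```

Call:
arm_command(plan=[0.5,0,20,0,0,0.5,0,45,0,0,0.5,0,70,0,0,0.5,0,90,0,0,0.5,0,101,0,0,0.5,0,106,0,0,0.5,0,106,0,0,0.5,0,106,0,1,0.5,0,106,0,1,0.5,0,106,0,1,0.5,0,106,0,1,0.5,0,106,0,1], squeeze=25)

```text
time: 12.08
ee_pos: [0.4473, 0.205, 0.0139]
tcp_rot: [-0.0, 0.706, 0.708, 0.0]
force: [-1.3, 0.2, 3.5]
gripper_width: 0.0575
```

Call:
arm_command(plan=[0,0,0,0,1,0,0,0,0,1])

```text
time: 12.32
ee_pos: [0.4473, 0.205, 0.0139]
tcp_rot: [-0.0, 0.706, 0.708, 0.0]
force: [-1.7, 0.3, 5.4]
gripper_width: 0.0577
```

```bash
python3 g.py .4472 .2047 .14 0 .6059 -.3051 .14 0;python3 -c "
from h import *
cv2.imwrite('pics/m2s.png',eyes.capture('side')[90:240,120:270].repeat(4,0).repeat(4,1))"
```

```text
t 12.32 pos [0.4473 0.205  0.0139] jaw 0.003 tilt 0.01 F [-1.7  0.3  5.4] w 0.0577 q7 -0.26
[-3.000e-01 -1.000e-01 -1.261e+02] turn 0.003
[-510.5  157.1 -126.2] turn 0.003
```

View pics/m2s.png

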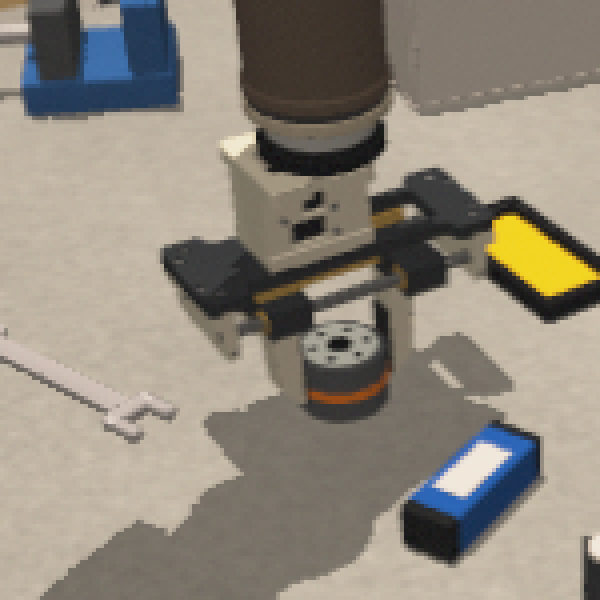

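Call:
arm_command(plan=[0,0,-15,0,1,0,0,-50,0,1,-5,1,-90,0,1,-25,8,-120,0,1,-65,20,-126,0,1,-115,35,-126,0,1,-165,51,-126,0,1,-215,66,-126,0,1,-265,82,-126,0,1,-315,97,-126,0,1,-365,112,-126,0,1,-410,126,-126,0,1])

```text
time: 13.88
ee_pos: [0.5742, -0.2067, 0.1401]
tcp_rot: [-0.0, 0.706, 0.708, -0.0]
force: [0.4, 0.3, -3.8]
gripper_width: 0.0578
```

Call:
arm_command(plan=[-40,12,0,0,1,-70,21,0,0,1,-90,28,0,0,1,-100,31,0,0,1,-100,31,0,0,1,-100,31,0,0,1])

```text
time: 14.62
ee_pos: [0.6057, -0.3032, 0.1397]
tcp_rot: [-0.001, 0.706, 0.709, 0.0]
force: [0.3, -0.6, -3.2]
gripper_width: 0.0575
```

```bash
python3 g.py .6059 -.3051 .0199 0;python3 -c "
from h import *
cv2.imwrite('pics/m3s.png',eyes.capture('side')[180:380,300:500].repeat(3,0).repeat(3,1))"
```

```text
t 14.62 pos [ 0.6057 -0.3032  0.1397] jaw 0.004 tilt 0.06 F [ 0.3 -0.6 -3.2] w 0.0575 q7 0.63
[ -2.    0.3 119.8] turn 0.004
```

View pics/m3s.png

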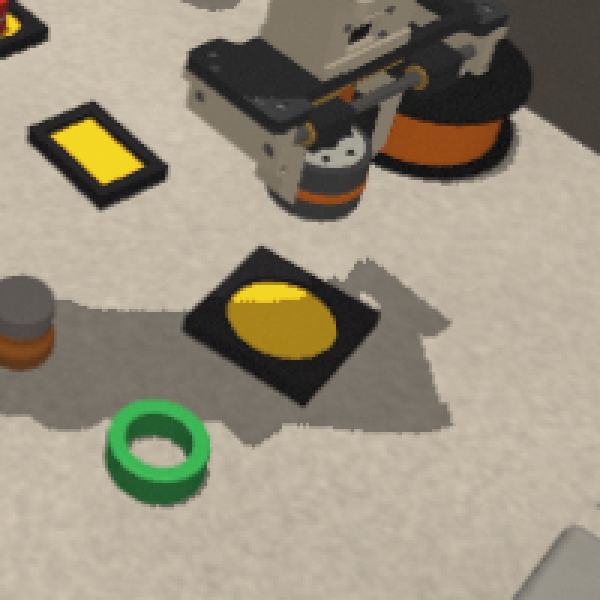

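Call:
arm_command(plan=[-1,0,15,0,1,-2,0,40,0,1,-2,0,65,0,1,-2,0,88,0,1,-2,0,103,0,1,-2,0,111,0,1,-2,0,115,0,1,-2,0,117,0,1,-2,0,118,0,1,-2,0,118.5,0,1,-2,0,119,0,1,-2,0,119,0,1])

```text
time: 16.18
ee_pos: [0.6058, -0.3066, 0.0208]
tcp_rot: [0.0, 0.706, 0.708, 0.0]
force: [-0.2, 0.0, -3.2]
gripper_width: 0.0575
```

```bash
python3 g.py .6059 -.3051 .0199 0;python3 -c "
from h import *
cv2.imwrite('pics/m4s.png',eyes.capture('side')[180:380,300:500].repeat(3,0).repeat(3,1))"
```

```text
t 16.18 pos [ 0.6058 -0.3066  0.0208] jaw 0.003 tilt 0.01 F [-0.2  0.  -3.2] w 0.0575 q7 0.69
[1.5 0.1 0.9] turn 0.003
```

View pics/m4s.png

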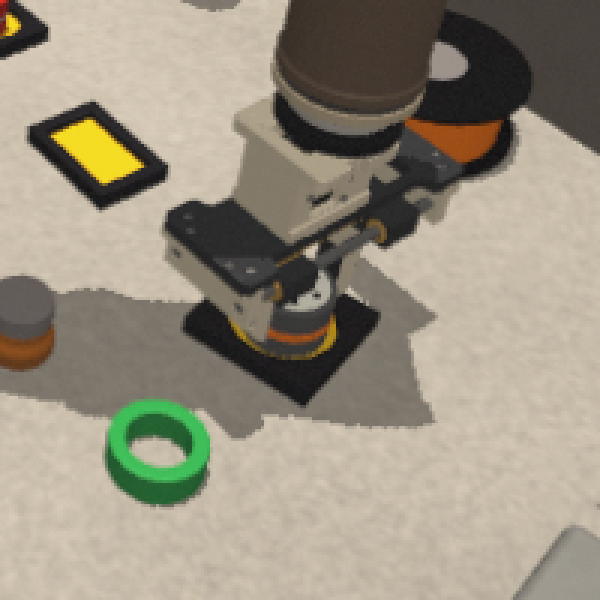

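Call:
arm_command(plan=[1,0,0.3,0,1,1,0,0.6,0,1,1,0,0.9,0,1,1,0,0.9,0,1])

```text
time: 16.73
ee_pos: [0.6058, -0.3055, 0.02]
tcp_rot: [-0.0, 0.706, 0.708, 0.0]
force: [-1.7, 1.3, 0.0]
gripper_width: 0.0576
```

Call:
arm_command(plan=[0,0,0.2,0,1,0,0,0.2,0,0,0,0,0.2,0,0,0,0,0.2,0,0,0,0,0.2,0,0,0,0,-8,0,0,0,0,-30,0,0,0,0,-60,0,0,0,0,-90,0,0,0,0,-110,0,0,0,0,-120,0,0,0,0,-120,0,0])

```text
time: 18.23
ee_pos: [0.6059, -0.3056, 0.14]
tcp_rot: [0.0, 0.706, 0.708, 0.0]
force: [-0.3, -0.1, -0.2]
gripper_width: 0.0917
```

```bash
python3 g.py  .4596 .0618 .13 -1.089;python3 -c "
from h import *
cv2.imwrite('pics/m5s.png',eyes.capture('side')[180:380,300:500].repeat(3,0).repeat(3,1))"
```

```text
t 18.23 pos [ 0.6059 -0.3056  0.14  ] jaw 0.003 tilt 0.03 F [-0.3 -0.1 -0.2] w 0.0917 q7 0.64
[ 367.9 -145.2    9.9] turn 1.092
```

View pics/m5s.png

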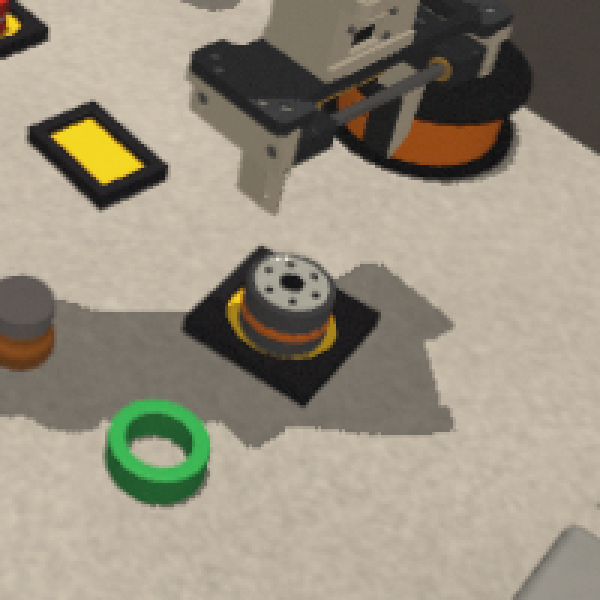

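Call:
arm_command(plan=[20,-8,0,0.1,0,60,-24,0,0.24,0,105,-41,0,0.38,0,150,-59,0,0.52,0,195,-77,0,0.66,0,240,-95,0,0.8,0,285,-113,4,0.92,0,325,-128,7,1.02,0,352,-139,9,1.08,0,366,-144,10,1.09,0,368,-145,10,1.09,0,368,-145,10,1.09,0])

```text
time: 19.77
ee_pos: [0.4596, 0.0614, 0.1296]
tcp_rot: [0.0, 0.971, 0.24, -0.0]
force: [0.2, -0.2, 0.5]
gripper_width: 0.0919
```

```bash
python3 g.py  .4596 .0618 .013 -1.089
```

```text
t 19.77 pos [0.4596 0.0614 0.1296] jaw -1.087 tilt 0.04 F [ 0.2 -0.2  0.5] w 0.0919 q7 -0.94
[  0.2  -0.4 116.6] turn 0.002
```

Call:
arm_command(plan=[0,0,20,0,0,0,0,45,0,0,0,0,72,0,0,0,0,97,0,0,0,0,111,0,0,0,0,116.5,0,0,0,0,116.5,0,0,0,0,116.5,0,1,0,0,116.5,0,1,0,0,116.5,0,1,0,0,116.5,0,1,0,0,116.5,0,1])

```text
time: 21.28
ee_pos: [0.4597, 0.062, 0.0134]
tcp_rot: [-0.0, 0.971, 0.24, 0.0]
force: [-0.3, -0.3, -0.3]
gripper_width: 0.0465
```

Call:
arm_command(plan=[0,0,0,0,1,0,0,0,0,1,0,0,0,0,1,0,0,0,0,1,0,0,0,0,1,0,0,0,0,1])

```text
time: 22.02
ee_pos: [0.4596, 0.062, 0.0133]
tcp_rot: [-0.0, 0.971, 0.24, -0.0]
force: [-0.2, -0.5, 0.7]
gripper_width: 0.036
```

```bash
python3 g.py .4596 .0618 .12 -1.089 .6286 .2759 .12 .056;python3 -c "
from h import *
cv2.imwrite('pics/b2s.png',eyes.capture('side')[120:270,170:320].repeat(4,0).repeat(4,1))"
```

```text
t 22.02 pos [0.4596 0.062  0.0133] jaw -1.087 tilt 0.01 F [-0.2 -0.5  0.7] w 0.036 q7 -0.74
[-1.000e-01  1.000e-01 -1.067e+02] turn 0.002
[ 249.1 -110.8 -106.7] turn -1.143
```

View pics/b2s.png

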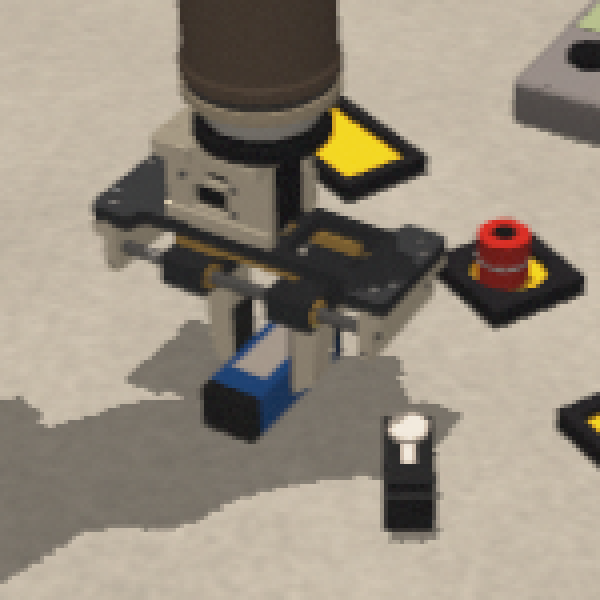

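Call:
arm_command(plan=[0,0,-15,0,1,0,0,-45,0,1,0,0,-80,0,1,15,-7,-102,-0.1,1,50,-22,-107,-0.25,1,90,-40,-107,-0.42,1,130,-58,-107,-0.58,1,170,-76,-107,-0.74,1,205,-91,-107,-0.9,1,232,-103,-107,-1.04,1,246,-109,-107,-1.12,1,249,-111,-107,-1.14,1])

```text
time: 23.58
ee_pos: [0.6287, 0.2763, 0.1207]
tcp_rot: [0.0, 0.688, 0.726, -0.0]
force: [-0.6, -0.5, -2.8]
gripper_width: 0.0359
```

Call:
arm_command(plan=[0,0,0,0,1,0,0,0,0,1])

```text
time: 23.82
ee_pos: [0.6281, 0.2751, 0.1206]
tcp_rot: [0.0, 0.689, 0.725, -0.0]
force: [0.4, 0.6, -2.7]
gripper_width: 0.0356
```

```bash
python3 g.py .6286 .2759 .0193 .056;python3 -c "
from h import *
cv2.imwrite('pics/b3s.png',eyes.capture('side')[60:210,180:330].repeat(4,0).repeat(4,1))"
```

```text
t 23.82 pos [0.6281 0.2751 0.1206] jaw 0.051 tilt 0.04 F [ 0.4  0.6 -2.7] w 0.0356 q7 -0.21
[  0.9   0.6 101.3] turn -0.005
```

View pics/b3s.png

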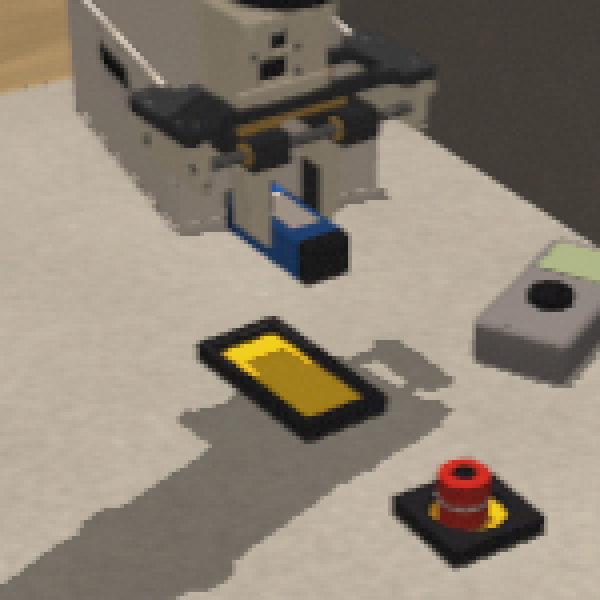

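Call:
arm_command(plan=[0.5,0.5,15,0,1,1,0.5,38,0,1,1,0.5,62,0,1,1,0.5,80,0,1,1,0.5,90,0,1,1,0.5,95,0,1,1,0.5,98,0,1,1,0.5,99.5,0,1,1,0.5,100.5,0,1,1,0.5,101,0,1,1,0.5,101,0,1,1,0.5,101,0,1])

```text
time: 25.38
ee_pos: [0.629, 0.2771, 0.0195]
tcp_rot: [0.0, 0.688, 0.726, 0.0]
force: [0.2, -0.0, -2.8]
gripper_width: 0.0358
```

```bash
python3 g.py .6286 .2759 .0193 .056;python3 -c "
from h import *
cv2.imwrite('pics/b4s.png',eyes.capture('side')[60:210,180:330].repeat(4,0).repeat(4,1))"
```

```text
t 25.38 pos [0.629  0.2771 0.0195] jaw 0.053 tilt 0.01 F [ 0.2 -0.  -2.8] w 0.0358 q7 -0.17
[-1.1 -0.5  0.2] turn -0.003
```

View pics/b4s.png

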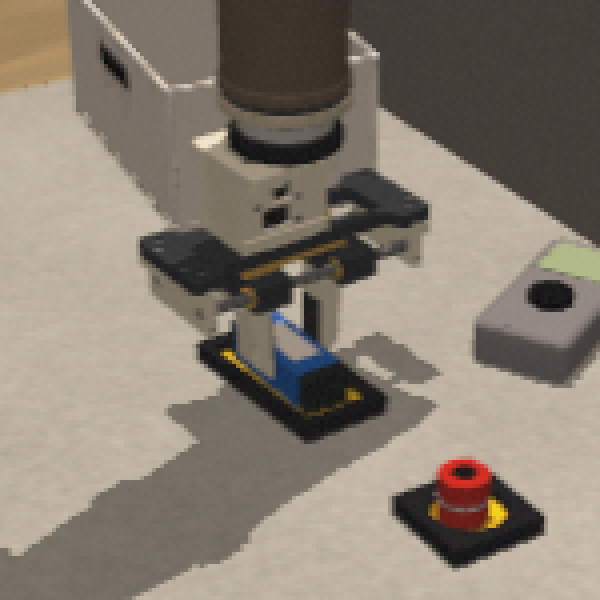

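Call:
arm_command(plan=[0,0,0.2,0,1,0,0,0.4,0,1,0,0,0.6,0,1,0,0,0.6,0,1])

```text
time: 25.92
ee_pos: [0.629, 0.2771, 0.0194]
tcp_rot: [-0.0, 0.688, 0.726, 0.0]
force: [-2.5, -1.3, 6.8]
gripper_width: 0.0359
```

Contact on the floor (+7 N). Release and rise.

Call:
arm_command(plan=[0,0,-0.4,0,1,0,0,-0.4,0,0,0,0,-0.4,0,0,0,0,-0.4,0,0,0,0,-0.4,0,0,0,0,-10,0,0,0,0,-35,0,0,0,0,-65,0,0,0,0,-90,0,0,0,0,-105,0,0,0,0,-110,0,0,0,0,-110,0,0])

```text
time: 27.42
ee_pos: [0.6287, 0.277, 0.1284]
tcp_rot: [-0.0, 0.688, 0.726, -0.0]
force: [0.0, -0.5, -0.6]
gripper_width: 0.0917
```

```bash
python3 g.py .4728 -.0608 .13 -.568;python3 -c "
from h import *
cv2.imwrite('pics/b5s.png',eyes.capture('side')[60:210,180:330].repeat(4,0).repeat(4,1))"
```

```text
t 27.43 pos [0.6287 0.277  0.1284] jaw 0.053 tilt 0.02 F [ 0.  -0.5 -0.6] w 0.0917 q7 -0.21
[-329.1 -173.6   -1.5] turn 0.621
```

View pics/b5s.png

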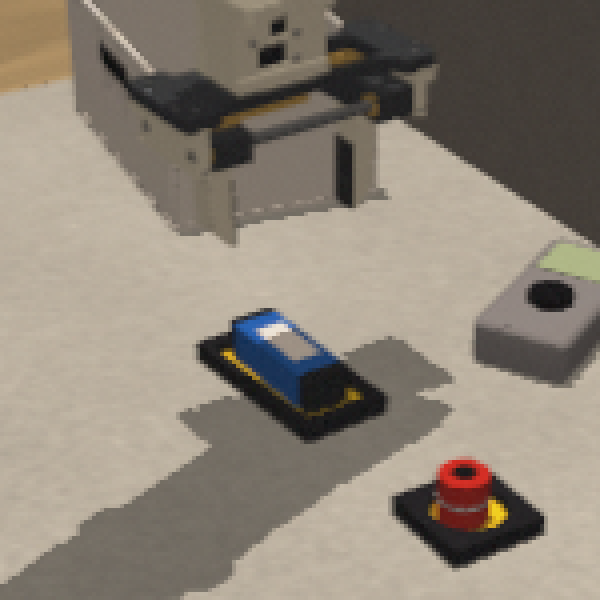

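Battery sits flat in its pocket. Now the servo.

Call:
arm_command(plan=[-20,-10,0,0.03,0,-60,-32,0,0.1,0,-105,-55,0,0.18,0,-150,-79,0,0.26,0,-195,-103,0,0.34,0,-240,-127,0,0.43,0,-280,-148,0,0.52,0,-310,-164,0,0.6,0,-325,-172,-1,0.62,0,-329,-173.5,-1,0.62,0,-329,-173.5,-1,0.62,0,-329,-173.5,-1,0.62,0])

```text
time: 28.98
ee_pos: [0.4737, -0.0595, 0.1296]
tcp_rot: [-0.0, 0.876, 0.482, 0.0]
force: [0.7, -0.8, -0.0]
gripper_width: 0.0915
```

```bash
python3 g.py .4728 -.0608 .014 -.568
```

```text
t 28.98 pos [ 0.4737 -0.0595  0.1296] jaw -0.565 tilt 0.01 F [ 0.7 -0.8 -0. ] w 0.0915 q7 -0.24
[-1.600e+00 -1.000e-01  1.156e+02] turn 0.003
```

Call:
arm_command(plan=[-1,0,20,0,0,-1,0,45,0,0,-1,0,72,0,0,-1,0,97,0,0,-1,0,110,0,0,-1,0,115.5,0,0,-1,0,115.5,0,0,-1,0,115.5,0,1,-1,0,115.5,0,1,-1,0,115.5,0,1,-1,0,115.5,0,1,-1,0,115.5,0,1], squeeze=20)

```text
time: 30.48
ee_pos: [0.4726, -0.0615, 0.0143]
tcp_rot: [0.0, 0.877, 0.481, 0.0]
force: [-0.5, 0.7, -0.4]
gripper_width: 0.0466
```

Call:
arm_command(plan=[0,0,0,0,1,0,0,0,0,1,0,0,0,0,1,0,0,0,0,1,0,0,0,0,1,0,0,0,0,1,0,0,0,0,1])

```text
time: 31.35
ee_pos: [0.4725, -0.0615, 0.0142]
tcp_rot: [-0.0, 0.877, 0.481, -0.0]
force: [1.4, 0.1, -0.8]
gripper_width: 0.0278
```

```bash
python3 g.py .6096 -.1022 .12 -.035;python3 -c "
from h import *
cv2.imwrite('pics/s2s.png',eyes.capture('side')[150:300,220:370].repeat(4,0).repeat(4,1))"
```

```text
t 31.35 pos [ 0.4725 -0.0615  0.0142] jaw -0.567 tilt 0.0 F [ 1.4  0.1 -0.8] w 0.0278 q7 -0.07
[  39.3  137.5 -105.8] turn -0.532
```

View pics/s2s.png

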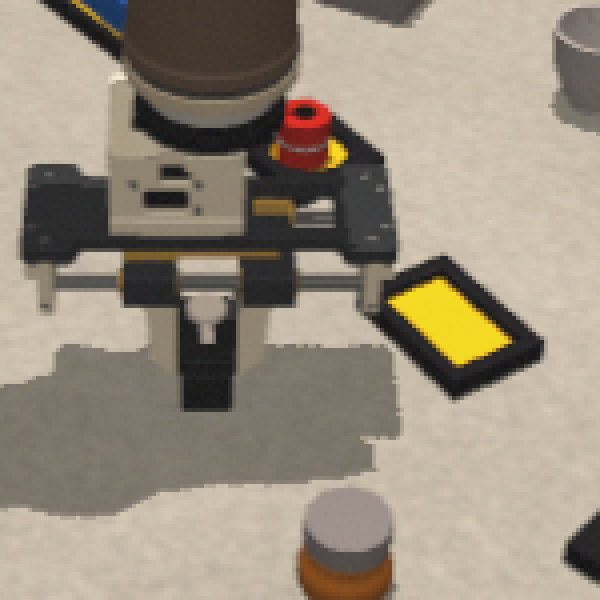

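Servo gripped squarely (28 mm). Lift, carry and turn.

Call:
arm_command(plan=[0,0,-15,0,1,0,0,-45,0,1,0,0,-80,0,1,3,10,-100,-0.06,1,9,33,-106,-0.16,1,18,62,-106,-0.28,1,26,92,-106,-0.4,1,34,118,-106,-0.48,1,38,133,-106,-0.52,1,39,137.5,-106,-0.53,1,39,137.5,-106,-0.53,1,39,137.5,-106,-0.53,1])

```text
time: 32.9
ee_pos: [0.6087, -0.1022, 0.1204]
tcp_rot: [-0.0, 0.72, 0.694, -0.0]
force: [0.2, -0.2, -1.2]
gripper_width: 0.0278
```

```bash
python3 g.py .6096 -.1022 .0202 -.035;python3 -c "
from h import *
cv2.imwrite('pics/s3s.png',eyes.capture('side')[120:270,260:410].repeat(4,0).repeat(4,1))"
```

```text
t 32.9 pos [ 0.6087 -0.1022  0.1204] jaw -0.038 tilt 0.03 F [ 0.2 -0.2 -1.2] w 0.0278 q7 0.31
[ -0.    0.9 100.2] turn -0.003
```

View pics/s3s.png

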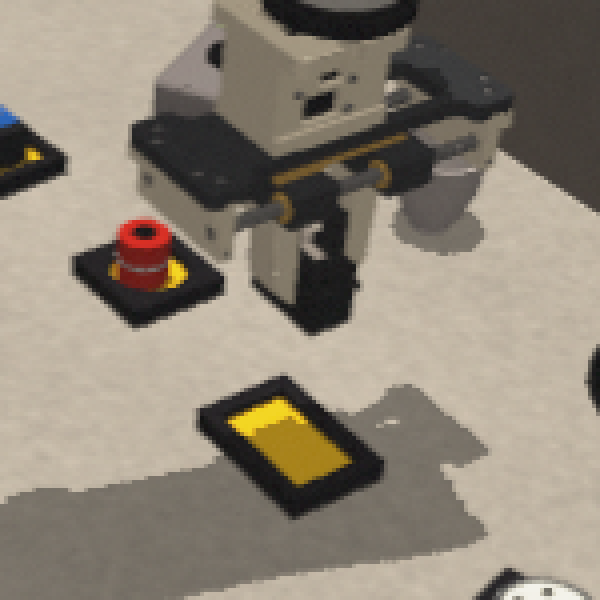

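Call:
arm_command(plan=[0,1,15,0,1,0,1,38,0,1,0,1,62,0,1,0,1,80,0,1,0,1,90,0,1,0,1,95,0,1,0,1,97,0,1,0,1,98.5,0,1,0,1,99.5,0,1,0,1,100,0,1,0,1,100,0,1,0,1,100,0,1])

```text
time: 34.45
ee_pos: [0.6105, -0.1025, 0.0203]
tcp_rot: [0.0, 0.72, 0.694, 0.0]
force: [-0.4, -0.6, -1.2]
gripper_width: 0.028
```

```bash
python3 g.py .6096 -.1022 .0202 -.035;python3 -c "
from h import *
cv2.imwrite('pics/s4s.png',eyes.capture('side')[150:300,260:410].repeat(4,0).repeat(4,1))"
```

```text
t 34.45 pos [ 0.6105 -0.1025  0.0203] jaw -0.037 tilt 0.01 F [-0.4 -0.6 -1.2] w 0.028 q7 0.37
[ 0.3 -0.9  0.1] turn -0.002
```

View pics/s4s.png

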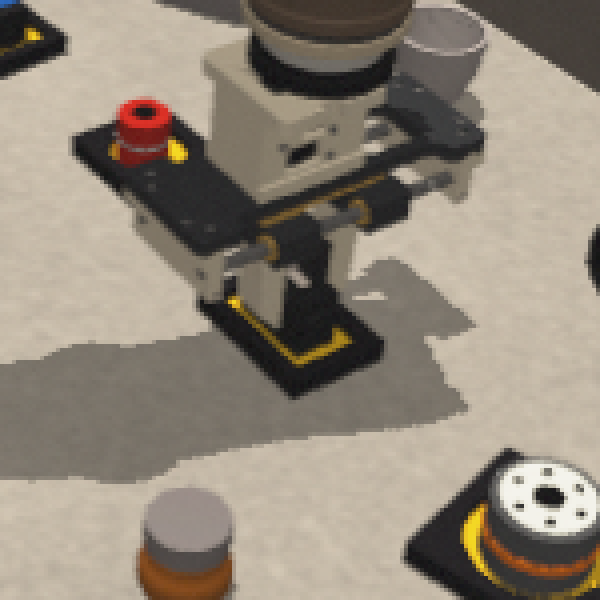

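Call:
arm_command(plan=[0,0,0.2,0,1,0,0,0.4,0,1,0,0,0.4,0,1])

```text
time: 34.88
ee_pos: [0.6105, -0.1025, 0.0203]
tcp_rot: [0.0, 0.72, 0.694, 0.0]
force: [-1.5, 1.4, 6.6]
gripper_width: 0.0277
```

Call:
arm_command(plan=[0,0,-0.2,0,1,0,0,-0.2,0,0,0,0,-0.2,0,0,0,0,-0.2,0,0,0,0,-0.2,0,0,0,0,-10,0,0,0,0,-35,0,0,0,0,-65,0,0,0,0,-100,0,0,0,0,-130,0,0,0,0,-150,0,0,0,0,-150,0,0])

```text
time: 36.38
ee_pos: [0.6115, -0.1029, 0.172]
tcp_rot: [0.001, 0.72, 0.694, 0.001]
force: [0.4, -0.1, -0.8]
gripper_width: 0.0919
```

```bash
python3 g.py .35 -.05 .2 -.035;python3 -c "
from h import *
cv2.imwrite('pics/s5s.png',eyes.capture('side')[150:350,230:430].repeat(3,0).repeat(3,1))"
```

```text
t 36.38 pos [ 0.6115 -0.1029  0.172 ] jaw -0.037 tilt 0.21 F [ 0.4 -0.1 -0.8] w 0.0919 q7 0.28
[  43.1 -263.2  -29. ] turn -0.002
```

View pics/s5s.png

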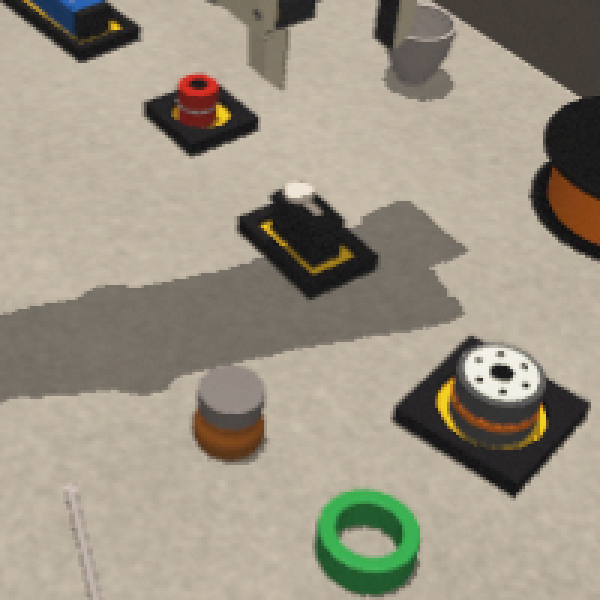

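Call:
arm_command(plan=[5,-30,-5,0,0,12,-75,-12,0,0,20,-120,-20,0,0,28,-165,-25,0,0,34,-205,-28,0,0,38,-230,-29,0,0,38,-235,-29,0,0,38,-235,-29,0,0])

```text
time: 37.42
ee_pos: [0.3774, -0.0558, 0.1987]
tcp_rot: [0.0, 0.72, 0.694, 0.0]
force: [1.2, -0.4, 0.9]
gripper_width: 0.0919
```

```bash
cat > v.py <<'E'
from h import *
P=dict(np.load("poses.npz"))
for n in("top","side"): cv2.imwrite(f"pics/end_{n}.png",eyes.capture(n))
for name in("battery","motor","servo","coupling","tape","jar"):
    h=P.get("holder_"+name,P[name])
    for n in("top","side"):
        z=.006 if name not in("tape","jar") else 0
        e=proj(n,[[h[0],h[1],z+.02]])[0]
        g=[l for l in nets.regions_of(n,name) if np.hypot(*(np.array(l["uv"])-e))<22]
        if not g: print(name,n,"none");continue
        p,s=fit(name,{n:g[0]["region"]},z=z,p0=h)
        print(name,n,"off mm",np.round((p-h)[:2]*1000,1),"yaw",round(p[2],2),"iou",round(s,3))
E
python3 v.py; python3 g.py
```

```text
battery top off mm [-0.9  0.7] yaw 1.61 iou 0.944
battery side off mm [0.5 3.7] yaw 1.51 iou 0.141
motor top off mm [-0.5 -1.2] yaw 1.27 iou 0.93
motor side off mm [-3.5 -2. ] yaw 0.58 iou 0.949
servo top off mm [0.6 1.2] yaw 1.56 iou 0.952
servo side off mm [-1.4 -0.1] yaw 4.64 iou 0.928
coupling top off mm [-1.8  2.3] yaw 0.14 iou 0.919
coupling side off mm [-2.   2.8] yaw 0.57 iou 0.756
tape top off mm [ 0.9 -0.2] yaw 1.32 iou 0.96
tape side off mm [-0.9  0.7] yaw 1.14 iou 0.929
jar top off mm [ 0.4 -0.2] yaw 1.16 iou 0.919
jar side off mm [-0.5 -0.2] yaw 0.2 iou 0.897
t 38.12 pos [ 0.3771 -0.0558  0.1988] jaw -0.037 tilt 0.01 F [ 0.3 -0.1 -0.8] w 0.0918 q7 0.01
```

View pics/end_top.png

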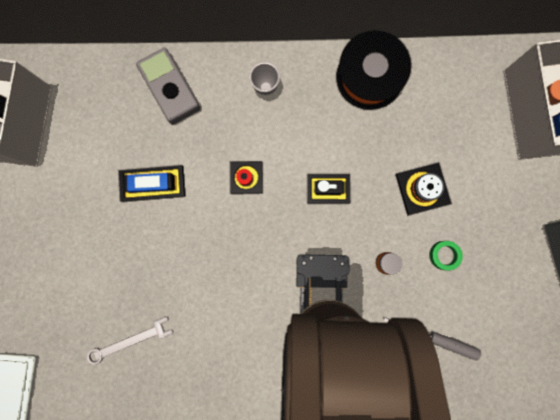

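View pics/end_side.png

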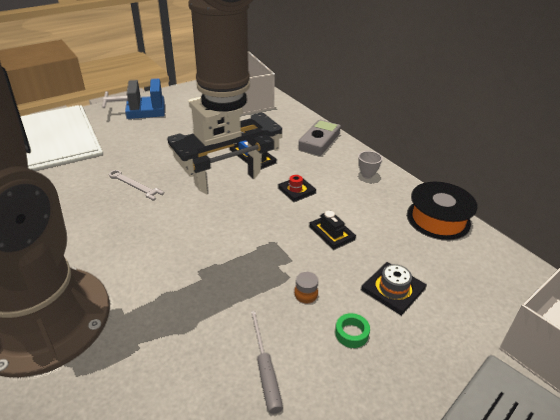

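All four parts sit in their pockets: in the top view battery (151,183), coupling (246,177), servo (328,187) and motor (427,187). The jar and tape are unmoved, and the gripper is open and clear.

```bash
python3 -c "
from workcell import workorder
print(workorder.sign_off())"
```

```text
the job is handed in; nothing more can be done
None
```

I picked up the coupling, motor, battery and servo in turn. Each was lowered gently onto the yellow floor of its own pocket and released. The job was handed in at about 38 s, with the gripper open and clear of everything.

**Placement:** in the last pictures all four parts stand upright. Fitted outlines put each within about 4 mm of its pocket's centre, against the 13 mm allowed. The highest set-down force I read was about 7 N, and contact was only visible for the motor, battery and servo.

**Bystanders:** the tape roll and jar measured within about 1 mm of where they started.

**Checks that were weak:**
- **Battery:** the arm partly hid it from the side camera, so that fit is not usable (overlap 0.14). Its final position rests on the top view, which put it about 1 mm off centre, and on a clear side picture taken just after release.
- **Coupling:** the side view's outline fit was mediocre (overlap 0.76), but its position agreed with the top view, about 3 mm off centre.
- **Height and tilt:** I did not measure these separately at the end. I judged them from the contact readings, the known grip heights and the pictures.

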